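# Replace the worn stub of a carpet edging machine's guide bracket with a new guide rod

### The job

Pull the worn stub out of the upper bushing of the guide bracket and drop it into the open parts tub. Then take the longest rod from the rack, thread it from above through the upper and then the lower bushing, and finish while still holding it there by the gripper: its tip clearly out below the lower bushing but clearly above the base plate, not standing on anything. Leave the two shorter rods in the rack and do not move the other things on the table.

Things in the scene. Friction and masses are not known exactly. Their poses are not given: they have to be found in the camera images.
- bracket: Fixed guide bracket of a carpet edging machine, at any yaw up to 0.5 rad: dark base plate (x -45 to 75, y +-40 mm, top 12 mm above the table), grey column (x 43 to 67, y +-25, up to 130 mm) and two grey arms one above the other (44 mm wide, reaching to x -22), each with a brass-rimmed vertical bushing. Origin: on the table, on the common axis of both bushings; z up.
- upper_bushing (a point): Centre of the top mouth of the upper bushing, 130 mm above the table. Hole 14 mm across with a 2 mm chamfer, 18 mm deep, open below (underside at 112 mm). The stub stands in it at the start.
- lower_bushing (a point): Centre of the top mouth of the lower bushing, 66 mm above the table, straight below the upper one. Hole 14 mm across with a 2 mm chamfer, 16 mm deep, open below: its underside is 50 mm above the table, 38 mm above the base plate.
- tub: Open grey plastic parts tub, fixed to the table: 130 (x) x 170 (y) x 60 mm high outside, walls and floor 5 mm. Origin: centre of its underside. It stands left or right of the bracket.
- rack: Wooden rod rack, fixed: block 60 (x) x 170 (y) x 50 mm high, origin at the centre of its underside, with three sockets in a row along its y (at -55, 0, 55 mm), 14 mm square, 40 mm deep (floor 10 mm above the table). A rod stands loosely in each, in any order. It stands across the bracket from the tub.
- stub_knob (a point): The worn stub: a steel pin 30 mm long and 12 mm thick under a black knob 18 mm across and 46 mm high. It stands loosely in the upper bushing, its knob resting on the bushing's top. 35 to 70 g. This point is the centre of its knob, 53 mm above its tip; z runs from tip to knob.
- stub_tip (a point): The lower end of the stub's pin.
- guide_rod_knob (a point): The new guide rod, the longest (tallest standing) of the three in the rack. A steel rod 125 mm long and 12 mm thick under a black cylindrical knob 18 mm across and 46 mm high, standing upright in a rack socket, tip 10 mm above the table. This point is the centre of its knob, 148 mm above its tip; z runs along the rod, from tip to knob. 90 to 180 g. Its foot is chamfered.
- guide_rod_tip (a point): The lower end of the guide rod, on its axis.
- mid_rod_knob (a point): A spare rod, too short. A steel rod 80 mm long and 12 mm thick under a black cylindrical knob 18 mm across and 46 mm high, standing upright in a socket of the rack. This point is the centre of its knob, 103 mm above its tip; z runs along the rod, from tip to knob.
- short_rod_knob (a point): A spare rod, the shortest. A steel rod 60 mm long and 12 mm thick under a black cylindrical knob 18 mm across and 46 mm high, standing upright in a socket of the rack. This point is the centre of its knob, 83 mm above its tip; z runs along the rod, from tip to knob.
- screwdriver_grip (a point): Bystander: a screwdriver lying on the table in front of the robot; this point is on its handle.
- wrench_grip (a point): Bystander: a wrench lying on the table; this point is on its handle.
- tape_mid (a point): Bystander: a roll of pale tape standing flat, 90 mm across, 46 mm high; its centre.
- oil_mid (a point): Bystander: a white plastic oil bottle with a black cap, 44 mm across, 110 mm high; its middle.
- cone_mid (a point): Bystander: a tan cone of thread standing on the table, 76 mm across at the foot, 150 mm high; its middle.
- tin_mid (a point): Bystander: a closed metal tin, 76 mm across, 84 mm high; its middle.
- marker_mid (a point): Bystander: a black marker pen lying on the table, 130 mm long, 16 mm thick; its middle.
There are look-alikes about, which are no part of the job. What is shaped like the tub but orange is not meant.

How it is judged:
By the outcome, as a careful person would: the job done as asked, in the order asked, and still so for the second after the job is handed in, while the arm keeps its last pose, push and grip.
It also fails if it takes over 72 s, if anything falls off the work surface, if the arm or the gripper's body presses on something with over 40 N, if the wrist force passes 120 N, or if a joint passes its speed limit or range.

### The arm

A 7-joint arm with a two-finger parallel gripper is mounted at the origin on the work surface. World frame = base frame: x ahead of the robot, y to its left, z up, the work surface at z = 0. Lengths are in m, angles in rad, forces in N, time in s.
With the tool pointing down it reaches from about 0.4 to 0.875 m from the base axis. Payload 19.3 kg.
Tool frame: the origin (TCP) lies midway between the tips of the shut fingers; the grasp point (between the pads) lies bot.grip_point_offset behind it (bot.grip_point_offset is the distance from the TCP to the grasp point, in m); z points along the fingers, y is the direction in which the jaws open and shut (so a half turn about z gives the same grasp; the last joint's range is limited). The gripper opens to 85 mm and grips with 20 to 120 N. Pads are 22 mm wide; open, the fingers measure 114 mm over their backs; the gripper's body (76 mm by 85 mm) begins 54 mm behind the grasp point. The pads swing forward as they close: fully open they stand 13 mm farther back than shut.
Start: joints at [1.043, 0.521, -0.036, 1.599, 0.021, 1.021, -0.113], TCP at [0.276, -0.561, 0.231] pointing down, gripper open.
Joint ranges: [-2.91, 2.91], [-0.3, 2.13], [-1.5, 1.42], [0.17, 2.43], [-1.26, 4.41], [0.16, 1.93], [-2.52, 2.52]. Speed limits (rad/s): [1.89, 1.89, 2.39, 2.39, 3.01, 3.01, 3.01].

### API

Orientations are given as [roll, pitch, yaw] about the fixed x, y, z axes, in that order (R = Rz(yaw) Ry(pitch) Rx(roll)).
In Python, from workcell import bot gives the robot as it stands.
- The arm moves only by the tool servo_tool, never from a script. Its argument "rows" is a list that holds one entry, the list of rows, each a list of 6 numbers: the shift along the tool's x, y, z in cm, then the turn, a rotation vector about the tool's x, y, z in degrees. A call has 1 to 5 rows; each row shifts and turns the commanded pose from where the row before left it, along the tool's axes as they then stand; what a row does not reach is not made up. A row lasts 1/8 s, in which the tool goes at most 62.5 mm and 10.7 degrees, less where a joint would pass 70% of its speed; a pose out of reach is approached as far as the arm can. A call is refused whole if a number of a shift passes 6.25 or a number of a turn 10.7, either way. A call with a gripper value outside its range is refused whole. "grip" is the opening, from -1 (shut) to 1 (fully open), so that 0 is half open, set as the call begins (left out, the last holds). The fingers move at their own pace and stop on an object; "squeeze" is the grip in N (left out, the last holds). Time passes only in rows, so rows that do not move let the fingers close. It gives the time, the measured TCP pose, the force and the opening at its end, in the units of the state.
- bot.observe(): the state, without advancing time (a new reading comes with each control period).
- bot.grab_frame(name): name is "scene" or "side" or "wrist"; returns a dict with "image" (384x512x3 uint8, red, green, blue), "K" (3x3 intrinsics, pixels), "R" (3x3) and "t" (3): a world point X has camera coordinates R X + t; the wrist camera has in their place "mount" (4x4, takes a point from camera to tool coordinates, whose origin is the TCP and whose axes are the flange's). Camera axes: x right, y down, z forward; pixel columns grow to the right and rows downward; lengths in m; the calibration is good to about 2 mm. A picture is of the moment at which its call begins: read the wrist's pose just before it. There is no depth.
- bot.job_done(): hands the job in, once; it reports no verdict.
The state is a dict: "clock": time; "qpos": joint angles; "qd": joint speeds; "joint_efforts": joint torques, N m; "position": TCP position; "tool_rot": TCP orientation; "force": force on the tool from outside, world axes, zero at the start; "moment": the same for the moment, N m; "grip_width": finger opening in m.
Only numpy, scipy, OpenCV 4.12 (cv2) and the standard library are available. Lean on these libraries where they do the work, as an engineer would, in place of code of your own. Each camera call takes 0.05 s, during which the arm holds its last target.

## Working session

There is one attempt and no reset: what is moved stays moved. The work goes in short steps, Python scripts to look and compute and a tool call to move; the robot and the scene stay as the last step left them, time stands still between calls to the robot, and variables do not carry over. Pictures are saved under pics/ and viewed, and the job is handed in when it is done.

Besides the shell and the picture viewer there is one more tool, called by a JSON object that holds its "method" and its "body", one argument or row to a line. servo_tool: Moves the arm, as the interface text tells. Its arguments: {"type":"object","properties":{"rows":{"type":"array"},"grip":{"type":"number"},"squeeze":{"type":"number"}},"required":["rows"]}

```bash
ls; mkdir -p pics; python3 - <<'E'
from workcell import bot
import cv2,numpy as np
o=bot.observe()
print(o); print(bot.grip_point_offset)
for n in ["scene","side","wrist"]:
    f=bot.grab_frame(n)
    cv2.imwrite(f"pics/{n}0.png",f["image"][:,:,::-1])
    np.savez(f"pics/{n}0.npz",**f)
    print(n,{k:v for k,v in f.items() if k!="image"})
E
```

```text
pics
{'clock': 0.0, 'qpos': array([ 1.04281883,  0.52201906, -0.03634001,  1.6000046 ,  0.02127409,
        1.02109846, -0.11279852]), 'qd': array([-0.00239594,  0.00134199, -0.00042593, -0.00035176,  0.00210065,
       -0.00044979, -0.0002374 ]), 'joint_efforts': array([-2.11582687e-04, -9.27092528e+01,  1.98002435e+00, -3.69928944e+01,
        1.78687682e-02,  8.18172324e-03, -8.36879212e-05]), 'position': array([ 0.27602817, -0.56036825,  0.23072369]), 'tool_rot': array([-3.14045779e+00,  1.38294946e-04,  4.57818691e-01]), 'force': array([-0.44061913, -0.68659343, -0.5867665 ]), 'moment': array([0.03123933, 0.01235407, 0.01308716]), 'grip_width': 0.08534882324183488}
0.0187
scene {'K': array([[413.1414068 ,   0.        , 254.9424061 ],
       [  0.        , 413.1414068 , 194.15449753],
       [  0.        ,   0.        ,   1.        ]]), 'R': array([[-0.63810708,  0.76979115, -0.01552223],
       [ 0.58816594,  0.47434344, -0.65502605],
       [-0.49687039, -0.4271064 , -0.75544685]]), 't': array([ 0.30140518, -0.20563314,  1.53805378])}
side {'K': array([[430.57377065,   0.        , 261.29896439],
       [  0.        , 430.57377065, 183.84706091],
       [  0.        ,   0.        ,   1.        ]]), 'R': array([[-0.91650665, -0.4000121 ,  0.00242319],
       [-0.30740843,  0.70043139, -0.64412415],
       [ 0.25596017, -0.59108898, -0.76491712]]), 't': array([0.43145785, 0.22456215, 1.26040981])}
wrist {'K': array([[342.11657807,   0.        , 258.7920877 ],
       [  0.        , 342.11657807, 193.90503523],
       [  0.        ,   0.        ,   1.        ]]), 'mount': array([[ 1.34451019e-03, -9.54278731e-01, -2.98915198e-01,
         7.61983204e-02],
       [ 9.99998703e-01,  1.54795270e-03, -4.43837900e-04,
         4.98804667e-05],
       [ 8.86251656e-04, -2.98914214e-01,  9.54279575e-01,
        -1.41870662e-01],
       [ 0.00000000e+00,  0.00000000e+00,  0.00000000e+00,
         1.00000000e+00]])}
```

View pics/scene0.png

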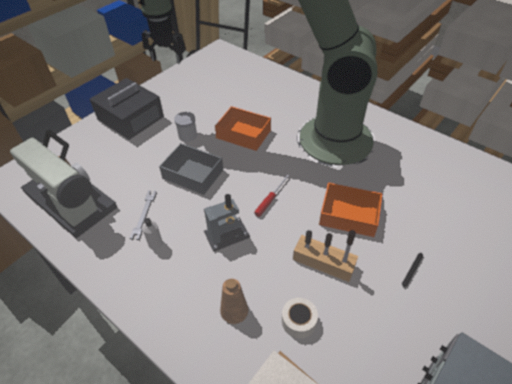

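View pics/side0.png

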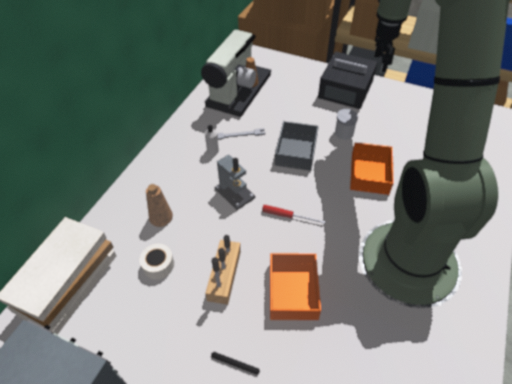

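View pics/wrist0.png

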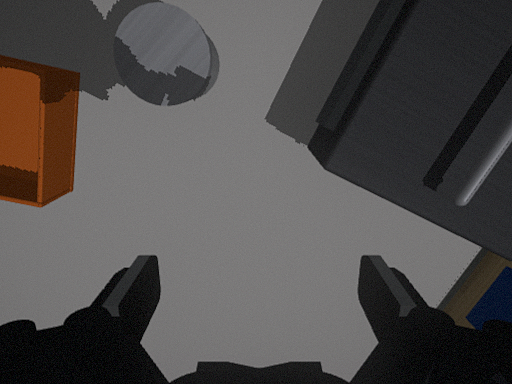

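Scene view: bracket with stub at about (226,220), grey tub at (192,168), two orange look-alike tubs at (243,128) and (351,209), and the rack with three rods at (325,257) with knobs at (308,237), (328,240) and (351,237). The side view agrees. I'll enlarge the crops to measure.

```bash
python3 - <<'E'
import cv2,numpy as np
s=cv2.imread("pics/scene0.png"); d=cv2.imread("pics/side0.png")
def crop(im,x,y,w,h,k): return cv2.resize(im[y:y+h,x:x+w],None,fx=k,fy=k,interpolation=cv2.INTER_CUBIC)
a=crop(s,150,140,110,120,5); cv2.imwrite("pics/c1.png",a)
a=crop(s,285,220,90,65,8); cv2.imwrite("pics/c2.png",a)
a=crop(d,205,145,60,75,8); cv2.imwrite("pics/c3.png",a)
a=crop(d,195,225,60,85,7); cv2.imwrite("pics/c4.png",a)
E
```

```text
(no output)
```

View pics/c1.png

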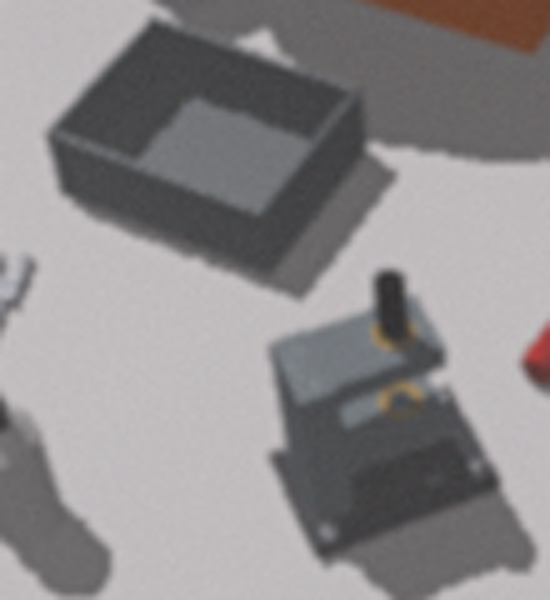

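View pics/c2.png

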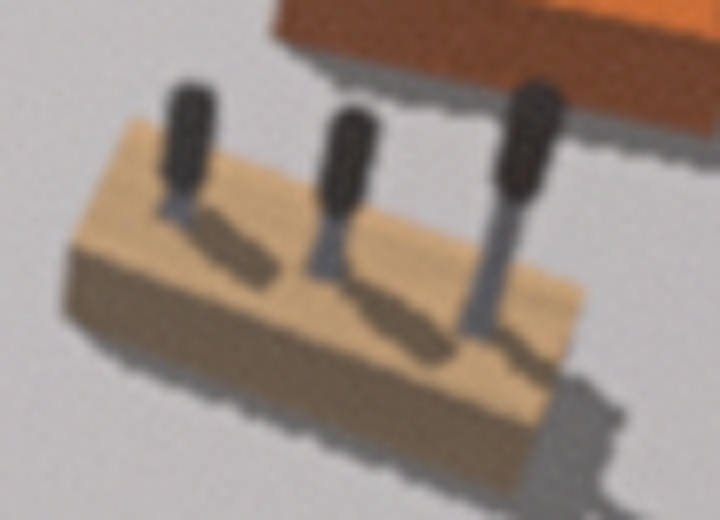

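View pics/c3.png

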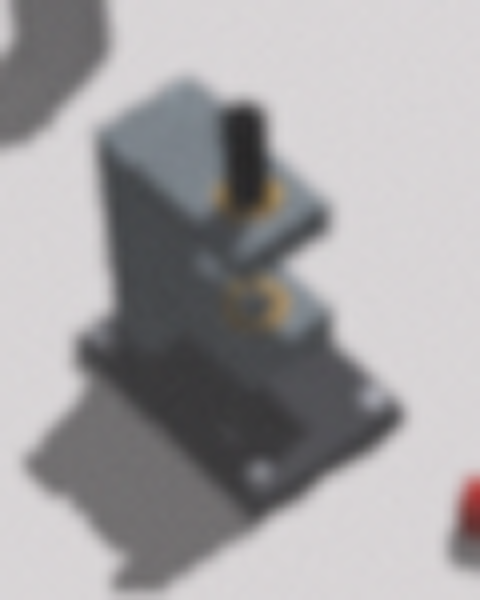

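View pics/c4.png

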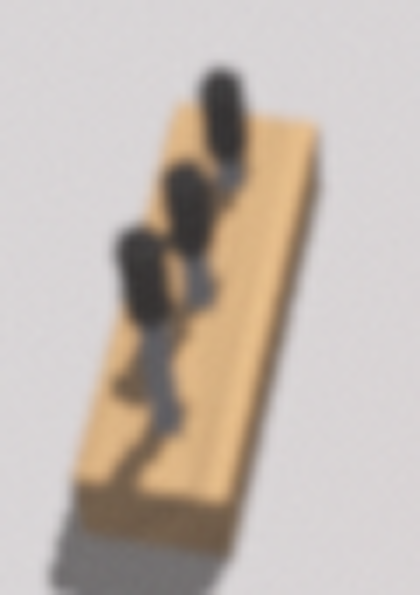

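The longest rod is the one at scene (351,238), the rightmost. Its steel shows about twice as far above the rack as the middle one's (328,240), and the left one (308,237) is the shortest. The side view agrees: nearest knob at (216,265). Next I fit the poses.

```bash
cat > h.py <<'E'
import numpy as np, cv2
from scipy.optimize import least_squares
def load(n):
    return dict(np.load(f"pics/{n}.npz"))
S=load("scene0"); D=load("side0")
def proj(f,X):
    X=np.atleast_2d(X); c=X@f["R"].T+f["t"]; p=c@f["K"].T; return p[:,:2]/p[:,2:]
def up(p,k,off): return (np.array(p,float)+.5)/k-.5+np.array(off)
def tri(ps,pd):
    r=least_squares(lambda X:np.r_[proj(S,X)[0]-ps,proj(D,X)[0]-pd],[.6,0,.1]); return r.x,r.fun
def fit(items,x0):  # items: (cam, local xyz, pix)
    def res(v):
        c,s=np.cos(v[2]),np.sin(v[2]); Rz=np.array([[c,-s,0],[s,c,0],[0,0,1]])
        return np.concatenate([proj(f,Rz@np.array(l)+[v[0],v[1],0])[0]-p for f,l,p in items])
    best=min((least_squares(res,[x0[0],x0[1],y],loss='soft_l1') for y in np.arange(-3,3.2,.5)),key=lambda r:r.cost)
    return best.x,res(best.x).reshape(-1,2)
E
python3 - <<'E'
from h import *
c1=lambda p:up(p,5,(150,140)); c2=lambda p:up(p,8,(285,220)); c3=lambda p:up(p,8,(205,145)); c4=lambda p:up(p,7,(195,225))
np.set_printoptions(precision=4,suppress=True)
print("stub knob",tri(c1((392,306)),c3((245,153))))
print("stub top",tri(c1((389,279)),c3((242,112))))
print("lower",tri(c1((402,397)),c3((257,302))))
print("rod knob",tri(c2((528,143)),c4((146,279))))
print("rod foot at rack top",tri(c2((478,327)),c4((168,425))))
print("mid knob",tri(c2((348,162)),c4((187,213))))
print("short knob",tri(c2((189,138)),c4((224,118))))
# rack
a=.03;b=.085
r=[tri(c2((582,290)),c4((78,485)))] 
for nm,p,q in [("A",(582,290),(230,503)),("B",(540,425),(78,485)),("C",(72,245),(180,105)),("D",(135,120),(320,125))]:
    print("rack",nm,tri(c2(p),c4(q)))
# tub rim corners on table height .06 scene only
def onz(f,p,z):
    r=f["R"].T@np.linalg.inv(f["K"])@np.r_[p,1]; o=-f["R"].T@f["t"]; return o+r*(z-o[2])/r[2]
for p in [(52,132),(155,20),(362,95),(265,212)]: print("tub",onz(S,c1(p),.06))
E
```

```text
stub knob (array([ 0.5651, -0.0177,  0.1532]), array([-0.1015, -0.1648, -0.0973,  0.1859]))
stub top (array([ 0.5652, -0.0178,  0.1759]), array([-0.06  , -0.0983, -0.0574,  0.1112]))
lower (array([ 0.5638, -0.018 ,  0.0677]), array([ 0.016 ,  0.0253,  0.0155, -0.0283]))
rod knob (array([0.4602, 0.3115, 0.1554]), array([ 0.0131,  0.0178,  0.0121, -0.0178]))
rod foot at rack top (array([0.46  , 0.312 , 0.0448]), array([ 0.086 ,  0.1143,  0.0806, -0.114 ]))
mid knob (array([0.4738, 0.2587, 0.1111]), array([ 0.1278,  0.1778,  0.1197, -0.181 ]))
short knob (array([0.4866, 0.2047, 0.0913]), array([ 0.0437,  0.0623,  0.0412, -0.0646]))
rack A (array([0.424 , 0.3316, 0.0445]), array([-0.0183, -0.0241, -0.0167,  0.0234]))
rack B (array([0.4799, 0.3482, 0.045 ]), array([ 0.0076,  0.0098,  0.0072, -0.0098]))
rack C (array([0.5215, 0.1828, 0.0462]), array([-0.1473, -0.2091, -0.1422,  0.2217]))
rack D (array([0.464 , 0.1688, 0.0469]), array([-0.1798, -0.2591, -0.1668,  0.2657]))
tub [ 0.5411 -0.352   0.06  ]
tub [ 0.4213 -0.3789  0.06  ]
tub [ 0.3858 -0.2147  0.06  ]
tub [ 0.5039 -0.1905  0.06  ]
```

Two-view fits: bushing axis at about (0.5645, -0.018), long rod at about (0.460, 0.312), rack yaw about 0.25, grey tub centre at about (0.463, -0.284). Known heights check out within 3 mm. Now I move, starting with turning the tool to yaw 90°.

{"method": "servo_tool", "body": {
  "rows": [
    [[0,0,-0.6,0,0,-10.6],[0,0,-0.6,0,0,-10.6],[0,0,-0.6,0,0,-10.6],[0,0,-0.6,0,0,-10.6],[0,0,-0.6,0,0,-10.6]]
  ],
  "grip": 1
}}

```text
clock: 0.78
position: [0.2761, -0.5605, 0.2612]
tool_rot: [-3.141, -0.0, 1.389]
force: [0.5, -0.8, -0.5]
grip_width: 0.0853
```

{"method": "servo_tool", "body": {
  "rows": [
    [[0,0,0,0,0,-10.6],[3,1.6,0,0,0,0],[5,2.6,0,0,0,0],[5,2.6,0,0,0,0],[5,2.6,0,0,0,0]]
  ]
}}

```text
clock: 1.4
position: [0.3713, -0.3793, 0.2612]
tool_rot: [-3.142, -0.0, 1.568]
force: [0.9, -0.8, 0.6]
grip_width: 0.0852
```

{"method": "servo_tool", "body": {
  "rows": [
    [[5,2.6,0,0,0,0],[5,2.6,0,0,0,0],[5,2.6,0,0,0,0],[5,2.6,0,0,0,0],[5,2.6,0,0,0,0]]
  ]
}}

```text
clock: 2.02
position: [0.5021, -0.1297, 0.2613]
tool_rot: [3.142, 0.0, 1.567]
force: [1.5, -1.4, -0.6]
grip_width: 0.0853
```

{"method": "servo_tool", "body": {
  "rows": [
    [[4.6,2.6,0,0,0,0],[4.4,2.4,0,0,0,0],[2.2,1.2,0,0,0,0],[0,0,0,0,0,0]]
  ]
}}

```text
clock: 2.52
position: [0.5642, -0.0175, 0.261]
tool_rot: [-3.141, -0.001, 1.571]
force: [0.1, -0.9, -1.0]
grip_width: 0.0854
```

```bash
cat >> h.py <<'E'
from scipy.spatial.transform import Rotation as Ro
def tool(o):
    T=np.eye(4); T[:3,:3]=Ro.from_euler('xyz',o["tool_rot"]).as_matrix(); T[:3,3]=o["position"]; return T
def wcam(o,f):
    M=np.linalg.inv(tool(o)@f["mount"]); return dict(K=f["K"],R=M[:3,:3],t=M[:3,3])
def onz(f,p,z):
    r=f["R"].T@np.linalg.inv(f["K"])@np.r_[p,1]; o=-f["R"].T@f["t"]; return o+r*(z-o[2])/r[2]
def snap(n,name):
    from workcell import bot
    o=bot.observe(); f=bot.grab_frame(n); cv2.imwrite(f"pics/{name}.png",f["image"][:,:,::-1])
    if n=="wrist": f.update(wcam(o,f))
    np.savez(f"pics/{name}.npz",**f); return o,f
def crop(name,x,y,w,h,k):
    im=cv2.imread(f"pics/{name}.png"); cv2.imwrite(f"pics/{name}_c.png",cv2.resize(im[y:y+h,x:x+w],None,fx=k,fy=k,interpolation=cv2.INTER_CUBIC))
E
python3 - <<'E'
from h import *
o,f=snap("wrist","w1"); print(o["position"],o["tool_rot"])
print(proj(f,[[.5645,-.018,.176],[.5645,-.018,.130],[.5645,-.018,.066]]))
E
```

```text
[ 0.56418427 -0.01749358  0.26095291] [-3.14119273e+00 -8.67312958e-04  1.57078040e+00]
[[259.47036057 202.07546775]
 [259.43360089 184.30782198]
 [259.39805342 167.12609267]]
```

View pics/w1.png

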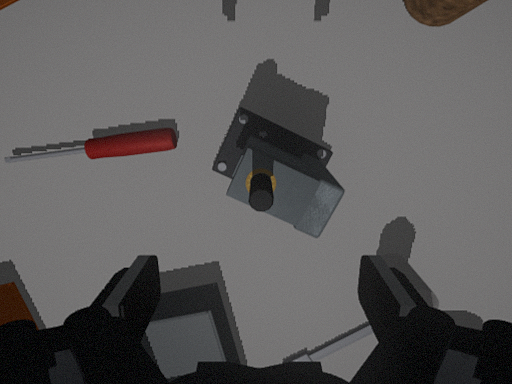

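Wrist view: the stub's knob top is at (261,201) against a predicted (259.5,202), so I shift about 1 mm to +x. Then I descend and grip.

{"method": "servo_tool", "body": {
  "rows": [
    [[0,0.1,3,0,0,0],[0,0,4,0,0,0],[0,0,3.3,0,0,0],[0,0,2,0,0,0],[0,0,0,0,0,0]]
  ]
}}

```text
clock: 3.2
position: [0.5638, -0.0207, 0.1373]
tool_rot: [-3.139, 0.0, 1.567]
force: [-0.4, -0.6, 0.8]
grip_width: 0.0853
```

{"method": "servo_tool", "body": {
  "rows": [
    [[0,0,0,0,0,0],[0,0,0,0,0,0],[0,0,0,0,0,0],[0,0,0,0,0,0],[0,0,0,0,0,0]]
  ],
  "grip": -1,
  "squeeze": 40
}}

```text
clock: 3.82
position: [0.565, -0.0195, 0.1386]
tool_rot: [3.141, 0.0, 1.568]
force: [-2.5, -0.9, 6.1]
grip_width: 0.0158
```

{"method": "servo_tool", "body": {
  "rows": [
    [[0,0,0,0,0,0],[0,0,0,0,0,0]]
  ]
}}

```text
clock: 4.08
position: [0.565, -0.0195, 0.1387]
tool_rot: [3.141, 0.0, 1.568]
force: [-1.5, -1.1, 5.8]
grip_width: 0.0161
```

{"method": "servo_tool", "body": {
  "rows": [
    [[0,0,-1,0,0,0],[0,0,-1.5,0,0,0],[0,0,-2,0,0,0],[0,0,-2.5,0,0,0],[0,0,-1,0,0,0]]
  ]
}}

```text
clock: 4.7
position: [0.5654, -0.0195, 0.2203]
tool_rot: [3.139, 0.0, 1.568]
force: [-0.1, -0.9, -1.3]
grip_width: 0.0159
```

```bash
python3 - <<'E'
from h import *
o,f=snap("scene","s2"); o,f2=snap("side","d2"); print(o["position"],o["force"],o["grip_width"])
print(proj(S,[.565,-.018,.13]),proj(D,[.565,-.018,.13]))
crop("s2",170,120,110,130,4); 
a=cv2.imread("pics/s2_c.png"); crop("d2",190,110,90,130,4); b=cv2.imread("pics/d2_c.png"); cv2.imwrite("pics/sd2.png",np.hstack([a,b]))
E
```

```text
[ 0.56551604 -0.01951049  0.2206364 ] [0.78229654 0.18235776 1.81495968] 0.015630001020787987
[[228.38658783 205.83526494]] [[235.50395107 168.97340284]]
```

View pics/sd2.png

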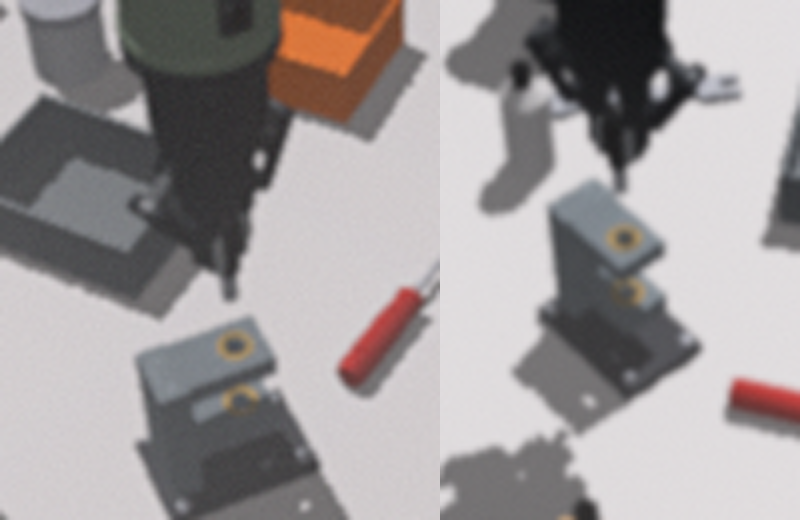

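The stub is out and both bushings are empty (upper: scene (229,206), side (236,169)). Next it goes over the grey tub.

{"method": "servo_tool", "body": {
  "rows": [
    [[-4,-1.6,0,0,0,0],[-5.5,-2.1,0,0,0,0],[-6,-2.3,0,0,0,0],[-6,-2.3,0,0,0,0],[-5,-2,0,0,0,0]]
  ]
}}

```text
clock: 5.42
position: [0.4608, -0.283, 0.2176]
tool_rot: [-3.141, -0.0, 1.567]
force: [0.5, 0.1, -0.0]
grip_width: 0.016
```

{"method": "servo_tool", "body": {
  "rows": [
    [[0,0,3,0,0,0],[0,0,5,0,0,0],[0,0,4,0,0,0],[0,0,2,0,0,0],[0,0,0,0,0,0]]
  ]
}}

```text
clock: 6.05
position: [0.4613, -0.2801, 0.0766]
tool_rot: [-3.139, -0.002, 1.568]
force: [-0.0, 0.0, -0.3]
grip_width: 0.0158
```

```bash
python3 - <<'E'
from h import *
o,f2=snap("scene","s3"); print(o["position"],o["force"],o["grip_width"])
c=lambda p:up(p,4,(170,120)); d=lambda p:up(p,4,(190,110))
print(tri(c((236,345)),d((186,238))),tri(c((242,400)),d((188,291))))
crop("s3",130,80,150,120,5)
E
```

```text
[ 0.46125372 -0.28014547  0.07656512] [-0.04590004  0.01380153 -0.33721088] 0.015774075564555227
(array([ 0.563606  , -0.01878665,  0.12846955]), array([-0.0800272 , -0.12891256, -0.07685121,  0.14498553])) (array([ 0.56431899, -0.01764686,  0.06641952]), array([-0.10874732, -0.17142637, -0.10512201,  0.19180602]))
```

View pics/s3_c.png

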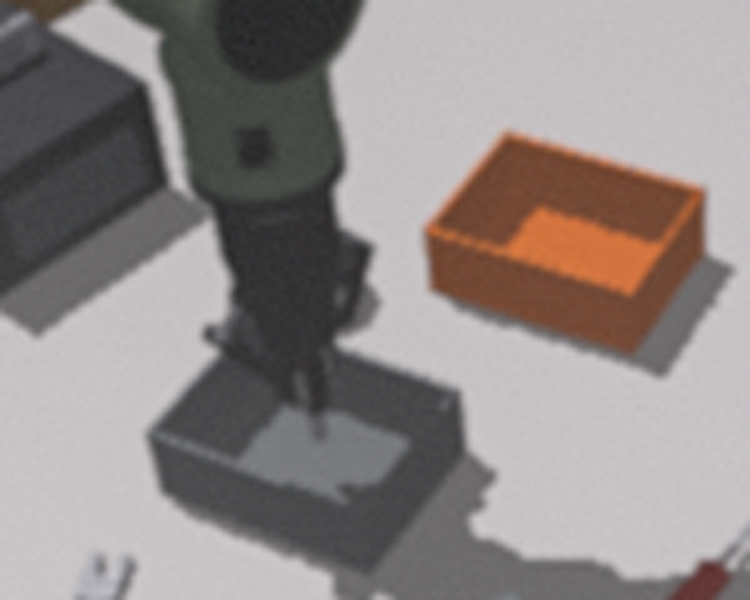

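The stub hangs over the middle of the grey tub. I release with a half opening to stay clear of the tin behind.

{"method": "servo_tool", "body": {
  "rows": [
    [[0,0,0,0,0,0],[0,0,0,0,0,0],[0,0,0,0,0,0],[0,0,0,0,0,0],[0,0,0,0,0,0]]
  ],
  "grip": 0
}}

```text
clock: 6.72
position: [0.4623, -0.281, 0.0784]
tool_rot: [3.142, 0.0, 1.568]
force: [0.0, 0.2, 0.9]
grip_width: 0.0424
```

{"method": "servo_tool", "body": {
  "rows": [
    [[0,0,-3,0,0,0],[0,0,-5,0,0,0],[0,0,-5,0,0,0],[0,0,-5,0,0,0],[0,0,-3,0,0,0]]
  ]
}}

```text
clock: 7.35
position: [0.4626, -0.281, 0.2908]
tool_rot: [3.14, 0.001, 1.568]
force: [0.1, 0.5, -0.1]
grip_width: 0.0426
```

```bash
python3 - <<'E'
from h import *
o,f2=snap("wrist","w4"); print(o["position"],o["tool_rot"],o["grip_width"])
E
```

```text
[ 0.46261767 -0.28101297  0.29081293] [3.13965287e+00 1.18281462e-03 1.56774216e+00] 0.04257441670807897
```

View pics/w4.png

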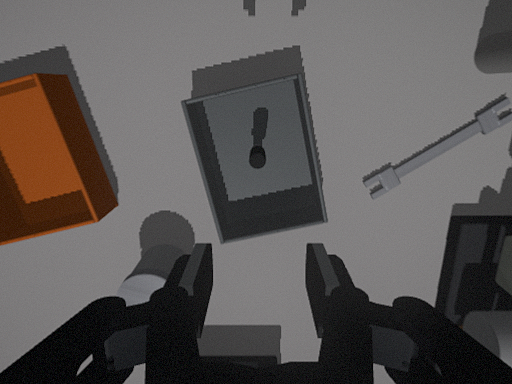

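The stub is inside the grey tub at (257,157), clear of the walls. Now over to the rack.

{"method": "servo_tool", "body": {
  "rows": [
    [[4,0,0,0,0,0],[6,0,0,0,0,0],[6,0,0,0,0,0],[6,0,0,0,0,0],[6,0,0,0,0,0]]
  ],
  "grip": 1
}}

```text
clock: 8.02
position: [0.4628, 0.0009, 0.2883]
tool_rot: [3.141, 0.0, 1.568]
force: [1.0, -0.5, -0.8]
grip_width: 0.0853
```

{"method": "servo_tool", "body": {
  "rows": [
    [[6,0,0,0,0,0],[6,0,0,0,0,0],[6,0,0,0,0,0],[6,0,0,0,0,0],[4,0,0,0,0,0]]
  ]
}}

```text
clock: 8.65
position: [0.4633, 0.2818, 0.2881]
tool_rot: [-3.141, -0.001, 1.57]
force: [0.7, -1.3, -0.7]
grip_width: 0.0854
```

{"method": "servo_tool", "body": {
  "rows": [
    [[3.2,0,1,0,0,0],[0,0,1,0,0,-7],[0,0,1,0,0,-7],[0,0,0,0,0,0]]
  ]
}}

```text
clock: 9.15
position: [0.4638, 0.3108, 0.2575]
tool_rot: [-3.14, 0.0, 1.812]
force: [-0.0, -0.3, -0.5]
grip_width: 0.0854
```

```bash
python3 - <<'E'
from h import *
o,f=snap("wrist","w5"); print(o["position"],o["tool_rot"],o["grip_width"],o["qpos"])
print(proj(f,[[.460,.3115,.181],[.4738,.2587,.136],[.4866,.2047,.116]]))
E
```

```text
[0.46379536 0.31080238 0.25753211] [-3.14006473e+00  1.58668391e-04  1.81166461e+00] 0.08541712847615389 [-0.15385689  0.47519453 -0.75460995  1.71971233  0.35998689  1.09224678
 -0.7814008 ]
[[253.8960094  203.09176172]
 [255.87743127 246.86773299]
 [255.69008219 290.48187746]]
```

View pics/w5.png

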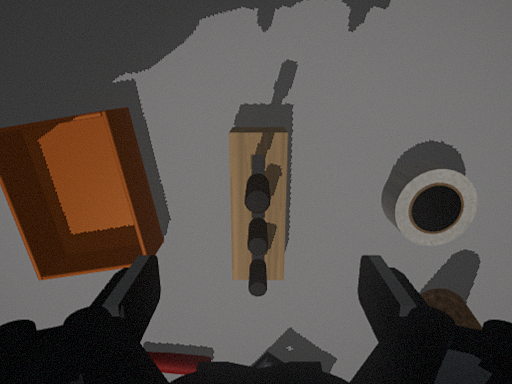

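```bash
python3 - <<'E'
from h import *
crop("w5",225,160,70,80,8)
E
```

```text
(no output)
```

View pics/w5_c.png

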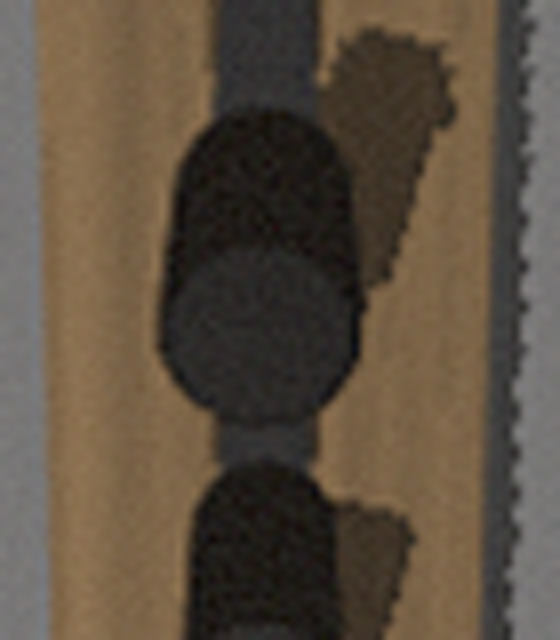

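```bash
python3 - <<'E'
from h import *
f=load("w5"); p=onz(f,up((261,335),8,(225,160)),.181); print(p)
R=Ro.from_euler('xyz',[-3.14006,0.000159,1.81166]).as_matrix(); print(R.T@(np.array([p[0],p[1],.140])-[.4638,.3108,.2575]))
E
```

```text
[0.46187391 0.31317679 0.181     ]
[ 0.00278631 -0.00112344  0.11750142]
```

The long rod's knob top is at (257.6,201.9) in the wrist view, which puts it at (0.462, 0.313). Descend.

{"method": "servo_tool", "body": {
  "rows": [
    [[0.2,-0.1,3,0,0,0],[0,0,4,0,0,0],[0,0,3,0,0,0],[0,0,1.7,0,0,0],[0,0,0,0,0,0]]
  ]
}}

```text
clock: 9.82
position: [0.4625, 0.3128, 0.1411]
tool_rot: [-3.141, 0.0, 1.811]
force: [0.3, -0.6, 0.7]
grip_width: 0.0849
```

{"method": "servo_tool", "body": {
  "rows": [
    [[0,0,0,0,0,0],[0,0,0,0,0,0],[0,0,0,0,0,0],[0,0,0,0,0,0],[0,0,0,0,0,0]]
  ],
  "grip": -1,
  "squeeze": 70
}}

```text
clock: 10.45
position: [0.4627, 0.313, 0.1418]
tool_rot: [3.141, -0.0, 1.812]
force: [-1.8, -0.6, 5.4]
grip_width: 0.0156
```

{"method": "servo_tool", "body": {
  "rows": [
    [[0,0,0,0,0,0],[0,0,0,0,0,0]]
  ]
}}

```text
clock: 10.7
position: [0.4628, 0.313, 0.1418]
tool_rot: [3.141, -0.0, 1.812]
force: [-0.8, -0.7, 6.4]
grip_width: 0.0157
```

{"method": "servo_tool", "body": {
  "rows": [
    [[0,0,-1.5,0,0,0],[0,0,-2.5,0,0,0],[0,0,-4,0,0,0],[0,0,-5,0,0,0],[0,0,-3.5,0,0,0]]
  ]
}}

```text
clock: 11.32
position: [0.4625, 0.3131, 0.3094]
tool_rot: [3.14, -0.001, 1.813]
force: [-0.2, -0.4, -2.2]
grip_width: 0.0153
```

```bash
python3 - <<'E'
from h import *
o,f=snap("scene","s6");o,f=snap("side","d6"); print(o["position"],o["tool_rot"],o["grip_width"],o["force"],o["moment"])
crop("s6",285,150,100,130,4); 
a=cv2.imread("pics/s6_c.png"); crop("d6",170,180,95,130,4); b=cv2.imread("pics/d6_c.png"); cv2.imwrite("pics/sd6.png",np.hstack([a,b]))
E
```

```text
[0.46328858 0.31404251 0.31313803] [ 3.13584173e+00 -2.23106423e-03  1.81244140e+00] 0.015313184280543391 [0.80914183 0.22132931 3.46779904] [ 0.03401178 -0.12377825  0.02641938]
```

View pics/sd6.png

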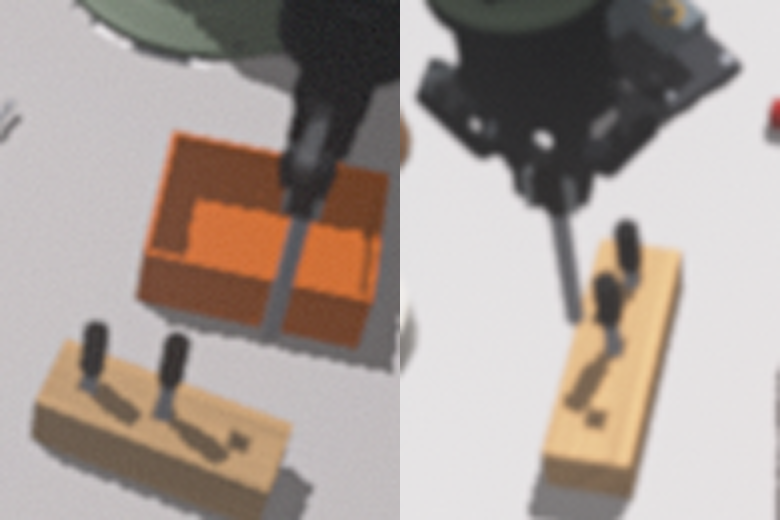

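The long rod is held and the two shorter ones stayed. The tip is at crop (270,332) and (174,322), so I triangulate it for tilt.

```bash
python3 - <<'E'
from h import *
from workcell import bot
c=lambda p:up(p,4,(285,150)); d=lambda p:up(p,4,(170,180))
print("tip",tri(c((271,332)),d((174,320))))
print("top of steel",tri(c((303,218)),d((158,215))))
o=bot.observe(); print(o["position"],o["tool_rot"])
E
```

```text
tip (array([0.46287695, 0.3138021 , 0.18111484]), array([ 0.07208275,  0.09878756,  0.06692024, -0.09899162]))
top of steel (array([0.46317618, 0.31332898, 0.29458434]), array([-0.15542809, -0.22039821, -0.14249738,  0.22164492]))
[0.46327544 0.31383533 0.31068139] [ 3.13636695e+00 -1.93164062e-03  1.81212720e+00]
```

The rod hangs vertical, its tip 131 mm below the TCP. Carry it to above the upper bushing.

{"method": "servo_tool", "body": {
  "rows": [
    [[0,0,0,0,0,4],[0,0,0,0,0,6],[0,0,0,0,0,3.8],[-2,0.6,0,0,0,0],[-4,1.2,0,0,0,0]]
  ]
}}

```text
clock: 12.05
position: [0.4799, 0.2533, 0.3062]
tool_rot: [-3.141, -0.001, 1.574]
force: [1.5, -0.2, -2.3]
grip_width: 0.0155
```

{"method": "servo_tool", "body": {
  "rows": [
    [[-5,1.5,0,0,0,0],[-5,1.5,0,0,0,0],[-5,1.5,0,0,0,0],[-4,1.2,0,0,0,0],[-3,0.9,0,0,0,0]]
  ]
}}

```text
clock: 12.68
position: [0.5468, 0.0308, 0.3062]
tool_rot: [-3.141, 0.0, 1.57]
force: [-0.1, 0.1, -0.8]
grip_width: 0.0153
```

{"method": "servo_tool", "body": {
  "rows": [
    [[-2.4,0.8,0,0,0,0],[-1.8,0.6,0,0,0,0],[-0.8,0.2,0,0,0,0],[0,0,0,0,0,0],[0,0,0,0,0,0]]
  ]
}}

```text
clock: 13.3
position: [0.5626, -0.0162, 0.3064]
tool_rot: [-3.142, -0.0, 1.572]
force: [-0.4, 0.5, -1.5]
grip_width: 0.0154
```

{"method": "servo_tool", "body": {
  "rows": [
    [[-0.2,0.2,1,0,0,0],[0,0,1.4,0,0,0],[0,0,0.6,0,0,0],[0,0,0,0,0,0],[0,0,0,0,0,0]]
  ]
}}

```text
clock: 13.92
position: [0.5649, -0.0191, 0.2766]
tool_rot: [3.141, -0.0, 1.571]
force: [0.2, -0.6, -2.3]
grip_width: 0.0151
```

```bash
python3 - <<'E'
from h import *
o,f=snap("scene","s7");o,f=snap("side","d7");o,f=snap("wrist","w7"); print(o["position"],o["tool_rot"],o["grip_width"],o["force"],o["moment"])
crop("s7",195,160,66,100,6); 
a=cv2.imread("pics/s7_c.png"); crop("d7",205,125,66,100,6); b=cv2.imread("pics/d7_c.png"); cv2.imwrite("pics/sd7.png",np.hstack([a,b]))
E
```

```text
[ 0.56497095 -0.01912957  0.27665839] [ 3.14099578e+00 -7.49049433e-07  1.57126453e+00] 0.015402877976627344 [-0.81988963  0.50677893 -1.64295099] [-0.03304896  0.00342522  0.0310214 ]
```

View pics/sd7.png

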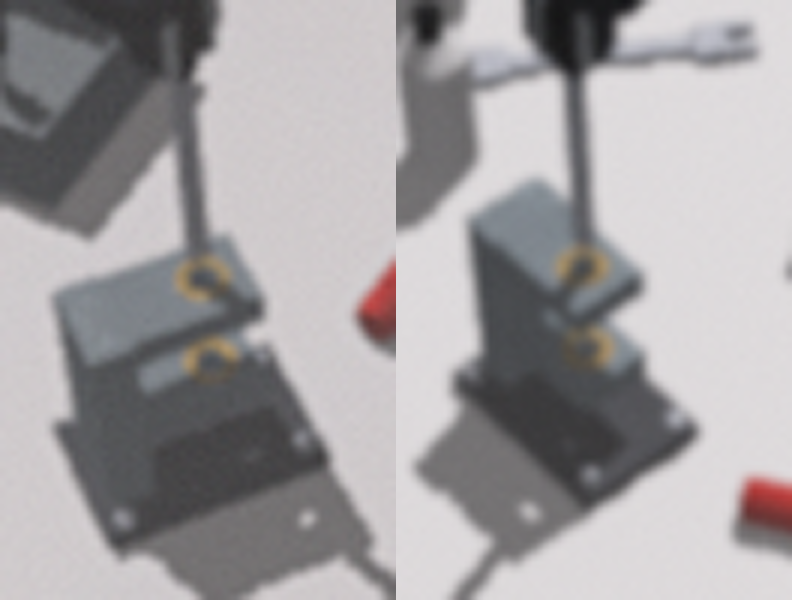

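View pics/w7.png

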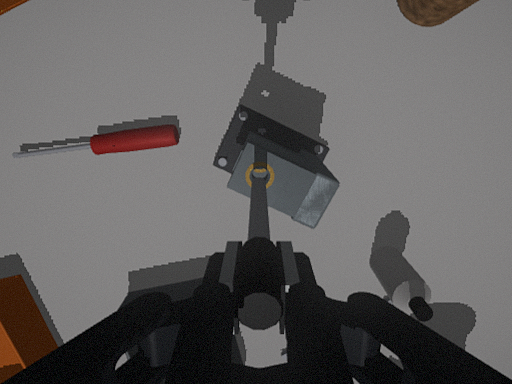

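```bash
python3 - <<'E'
from h import *
crop("w7",215,150,90,90,8)
f=load("w7")
a,b=np.array([.56497,-.01913]),0
print(proj(f,[[.56497,-.01913,z] for z in (.25,.2,.1457,.13,.066)]))
def seg(n,cx,cy):
    im=cv2.cvtColor(cv2.imread(f"pics/{n}.png"),cv2.COLOR_BGR2HSV)
    m=cv2.inRange(im,(8,90,60),(35,255,255)); 
    ys,xs=np.nonzero(m); k=(abs(xs-cx)<14)&(abs(ys-cy)<14); xs,ys=xs[k],ys[k]
    print(n,len(xs),xs.min() if len(xs) else None,xs.max(),ys.min(),ys.max(), cv2.minEnclosingCircle(np.c_[xs,ys].astype(np.float32)))
seg("w7",260,177); seg("s7",229,206); seg("d7",236,169)
E
```

```text
[[258.90538514 235.89208277]
 [258.89932548 205.19780408]
 [258.89505879 183.58556244]
 [258.89410165 178.73733146]
 [258.89102631 163.15966936]]
w7 220 247 273 164 187 ((259.5, 175.5), 14.30044937133789)
s7 4 225 232 206 218 ((228.5, 212.0), 6.946321964263916)Traceback (most recent call last):
  File "<stdin>", line 11, in <module>
  File "<stdin>", line 10, in seg
    return umr_maximum(a, axis, None, out, keepdims, initial, where)
ValueError: zero-size array to reduction operation maximum which has no identity
```

View pics/w7_c.png

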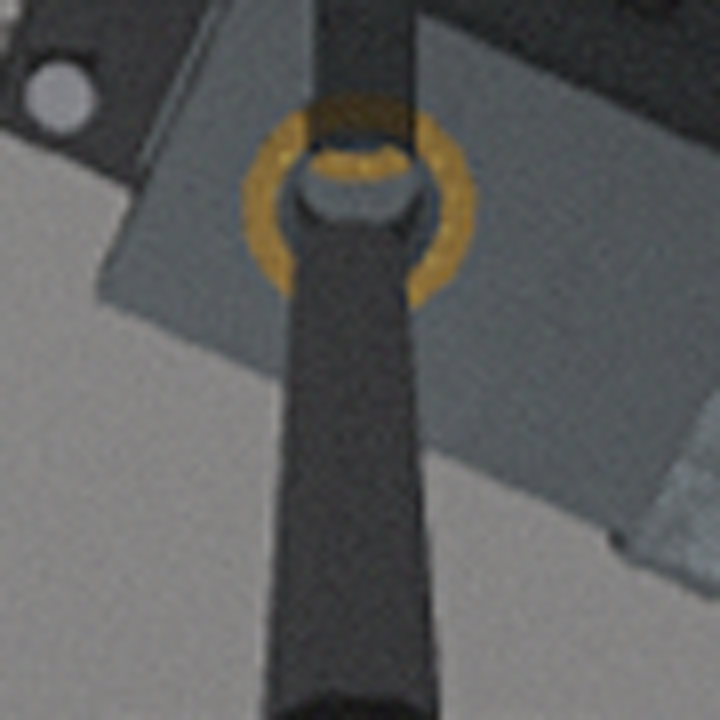

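Wrist crop: the ring centre sits about 0.7 px right of the rod and 3 px up. The fixed views agree in direction, so the ring lies about +0.7 mm in x and +2 mm in y from the rod. I correct, go lower and look again.

{"method": "servo_tool", "body": {
  "rows": [
    [[0.2,0.1,0.4,0,0,0],[0,0,0.4,0,0,0],[0,0,0,0,0,0],[0,0,0,0,0,0]]
  ]
}}

```text
clock: 14.58
position: [0.5658, -0.0172, 0.2683]
tool_rot: [-3.142, -0.0, 1.571]
force: [0.6, 0.2, -0.3]
grip_width: 0.0151
```

```bash
python3 - <<'E'
from h import *
o,f=snap("scene","s8");o,f=snap("side","d8");o,f=snap("wrist","w8"); print(o["position"],o["tool_rot"],o["force"])
p=o["position"]
print(proj(f,[[p[0],p[1],z] for z in (p[2]-.131,.13,.066)]))
crop("s8",205,175,44,62,9); 
a=cv2.imread("pics/s8_c.png"); crop("d8",214,140,44,62,9); b=cv2.imread("pics/d8_c.png"); cv2.imwrite("pics/sd8.png",np.hstack([a,b]))
crop("w8",215,140,90,70,8)
im=cv2.cvtColor(cv2.imread("pics/w8.png"),cv2.COLOR_BGR2HSV)
m=cv2.inRange(im,(8,90,40),(35,255,255)); m[:,:235]=0;m[:,285:]=0;m[:150]=0;m[205:]=0
c=max(cv2.findContours(m,cv2.RETR_EXTERNAL,cv2.CHAIN_APPROX_NONE)[0],key=len)[:,0]
h=cv2.convexHull(c)[:,0]; print(cv2.fitEllipse(h.astype(np.float32)), m.sum()/255)
E
```

```text
[ 0.56584905 -0.01718775  0.26840324] [ 3.14144650e+00 -1.07972783e-05  1.57123569e+00] [-0.16165124  0.8493923  -0.30114674]
[[258.96715026 183.57295384]
 [258.96886461 181.22512365]
 [258.98080969 164.86609479]]
((258.34765625, 180.11773681640625), (28.263486862182617, 29.44654083251953), 88.14090728759766) 284.0
```

View pics/sd8.png

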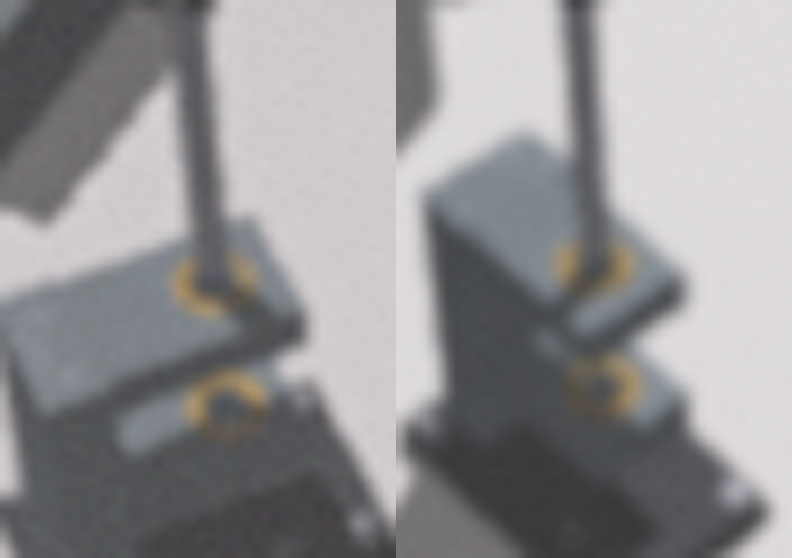

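View pics/w8_c.png

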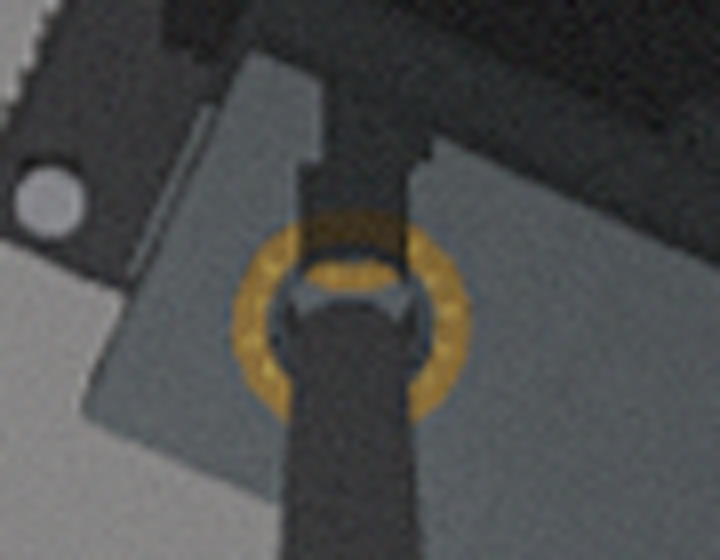

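Now x is aligned (258.4 against ring 258.35), and y wants about 1 mm more. I correct that and insert slowly, watching the force.

{"method": "servo_tool", "body": {
  "rows": [
    [[0.1,0,0,0,0,0],[0,0,0.4,0,0,0],[0,0,0.4,0,0,0],[0,0,0.4,0,0,0],[0,0,0,0,0,0]]
  ]
}}

```text
clock: 15.35
position: [0.5656, -0.0162, 0.2559]
tool_rot: [-3.141, -0.0, 1.571]
force: [0.4, -0.5, -0.7]
grip_width: 0.0153
```

{"method": "servo_tool", "body": {
  "rows": [
    [[0,0,0.4,0,0,0],[0,0,0.4,0,0,0],[0,0,0.4,0,0,0],[0,0,0,0,0,0]]
  ]
}}

```text
clock: 15.85
position: [0.5656, -0.0162, 0.2439]
tool_rot: [-3.141, -0.0, 1.571]
force: [0.1, -0.6, -1.2]
grip_width: 0.0154
```

{"method": "servo_tool", "body": {
  "rows": [
    [[0,0,0.8,0,0,0],[0,0,1,0,0,0],[0,0,1,0,0,0],[0,0,0.8,0,0,0],[0,0,0,0,0,0]]
  ]
}}

```text
clock: 16.48
position: [0.5655, -0.0161, 0.2076]
tool_rot: [-3.141, -0.0, 1.571]
force: [-0.6, -0.6, -1.2]
grip_width: 0.0155
```

{"method": "servo_tool", "body": {
  "rows": [
    [[0,0,0.3,0,0,0],[0,0,0.3,0,0,0],[0,0,0.3,0,0,0],[0,0,0.3,0,0,0],[0,0,0,0,0,0]]
  ]
}}

```text
clock: 17.1
position: [0.5657, -0.0162, 0.1961]
tool_rot: [-3.141, -0.0, 1.571]
force: [-1.3, -0.7, -1.4]
grip_width: 0.0152
```

```bash
python3 - <<'E'
from h import *
o,f=snap("scene","s9");o,f=snap("side","d9"); print(o["position"],o["tool_rot"],o["force"],o["moment"])
crop("s9",205,175,44,62,9); 
a=cv2.imread("pics/s9_c.png"); crop("d9",214,140,44,62,9); b=cv2.imread("pics/d9_c.png"); cv2.imwrite("pics/sd9.png",np.hstack([a,b]))
E
```

```text
[ 0.56576152 -0.01615959  0.19622959] [-3.14142893e+00 -2.79830620e-05  1.57132288e+00] [-0.68811487  0.98154018 -0.8008438 ] [-0.02698292 -0.03039209  0.01364122]
```

View pics/sd9.png

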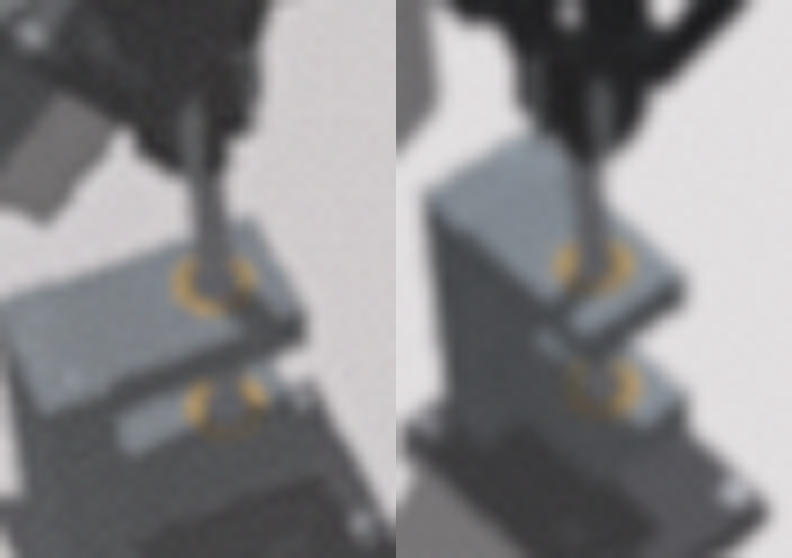

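The rod is through the upper bushing and its tip is centred at the mouth of the lower ring, with no force. Continue another 3.4 cm.

{"method": "servo_tool", "body": {
  "rows": [
    [[0,0,0.3,0,0,0],[0,0,0.4,0,0,0],[0,0,0.4,0,0,0],[0,0,0.4,0,0,0],[0,0,0,0,0,0]]
  ]
}}

```text
clock: 17.82
position: [0.5656, -0.0161, 0.1809]
tool_rot: [-3.141, -0.0, 1.571]
force: [0.2, 0.3, -1.7]
grip_width: 0.0155
```

{"method": "servo_tool", "body": {
  "rows": [
    [[0,0,0.5,0,0,0],[0,0,0.5,0,0,0],[0,0,0.5,0,0,0],[0,0,0.4,0,0,0],[0,0,0,0,0,0]]
  ]
}}

```text
clock: 18.45
position: [0.5656, -0.0162, 0.162]
tool_rot: [-3.141, -0.0, 1.571]
force: [0.2, 0.3, -0.8]
grip_width: 0.0154
```

```bash
python3 - <<'E'
from h import *
o,f=snap("scene","s10");o,f=snap("side","d10"); print(o["clock"],o["position"],o["force"],o["moment"])
p=o["position"]
print(proj(f,[[p[0],p[1],p[2]-.131]]),proj(S,[[p[0],p[1],p[2]-.131]]))
crop("s10",205,175,44,62,9); 
a=cv2.imread("pics/s10_c.png"); crop("d10",214,140,44,62,9); b=cv2.imread("pics/d10_c.png"); cv2.imwrite("pics/sd10.png",np.hstack([a,b]))
E
```

```text
18.5 [ 0.56576058 -0.01613358  0.16220662] [ 0.25313272  0.43702922 -1.5596424 ] [ 0.02067219 -0.00163658 -0.05385025]
[[236.36755579 189.80350481]] [[230.78718298 227.14357267]]
```

View pics/sd10.png

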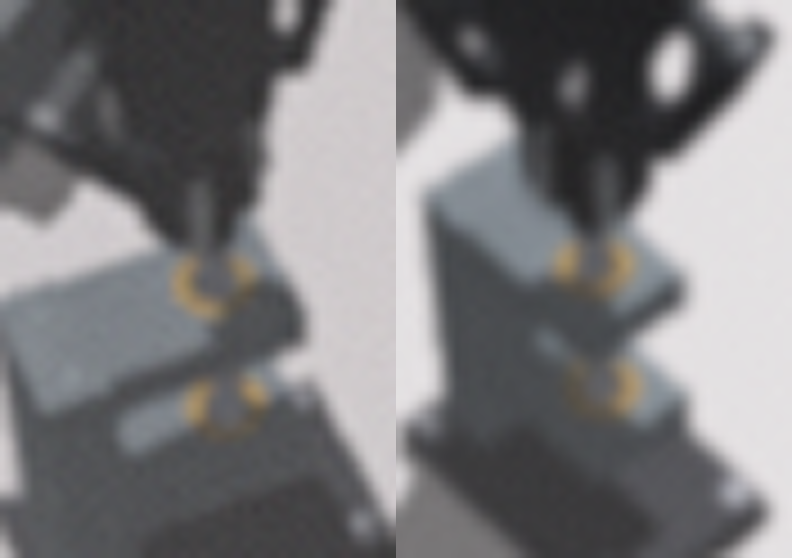

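View pics/s10.png

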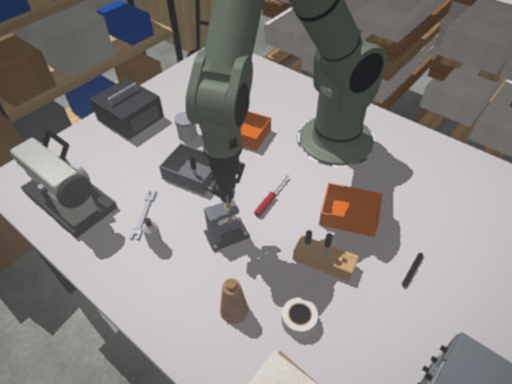

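The rod fills both rings and passes through the lower bushing. Its tip is at about z = 0.031, midway between the underside at 0.050 and the plate at 0.012. No contact force shows, the stub is in the grey tub and the other things are in place. Handing in.

```bash
python3 - <<'E'
from workcell import bot
o=bot.observe(); print(o["clock"],o["position"],o["force"],o["grip_width"]); print(bot.job_done())
E
```

```text
18.55 [ 0.56584832 -0.01616752  0.16232391] [ 0.43714793 -0.31732831 -0.36862947] 0.015071895782613693
the job is handed in; nothing more can be done
None
```

I pulled the stub out and dropped it into the grey tub. Then I threaded the longest rod down through both bushings and handed the job in at 18.55 s, still gripping it.

**Last checks:**
- **Rod tip:** by the tip offset measured after lifting, it is at about z = 31 mm. That is about 19 mm below the lower bushing and 19 mm above the base plate. I worked this height out from the arm position, because no camera showed the tip under the bracket.
- **Contact:** outside force was under 2 N throughout the insertion and the grip width stayed steady, so the rod did not slip or stand on anything.
- **Surroundings:** the last scene picture shows the stub in the grey tub, the two shorter rods still in the rack and the other things where they were.

**What disagreed:** the first two-camera estimates were off from the wrist camera by up to about 2 mm, for the bushing axis and the rod. I corrected both from the wrist pictures, the bushing one before inserting.

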